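# Build a weighted drying stack of wooden panels

## Task

Stack the wooden panels to dry on the rack: lay the long panel centrally across the rack's two bars, lay the two spacer sticks crosswise on it, one directly above each bar, lay the short panel centrally across the two sticks and in line with the long one, and stand the steel weight upright on the middle of the short panel. Leave the three ink bottles where they stand.

Things in the scene. Friction and masses are not known exactly. Their poses are not given: they have to be found in the camera images.
- rack: fixed drying rack on the table: a plywood base board 76 x 190 x 6 mm carrying two parallel dark wooden bars, each 70 mm long (along the rack's x), 16 mm wide and 24 mm high, centred at y = -60 and y = +60 mm of the rack; the bar tops are 30 mm above the table. Origin: centre of the underside; the rack's y runs along the base board's long side, from bar to bar, z up
- long_panel_center (a point): loose plywood panel, 50 mm wide (its x), 180 mm long (its y), 14 mm thick (its z), lying flat on the table; 0.1 kg; the point is its centre, 7 mm above its underside
- short_panel_center (a point): loose panel of pale wood, 40 mm wide (its x), 150 mm long (its y), 14 mm thick (its z), lying flat on the table; 0.07 kg; the point is its centre, 7 mm above its underside
- stick_a_center (a point): one of two like loose wooden spacer sticks (either may go over either bar), 56 mm long (its x), 14 mm wide, 14 mm high, lying on the table; 0.025 kg; the point is its centre, 7 mm above its underside
- stick_b_center (a point): the other spacer stick, the same in every way: 56 mm long (its x), 14 x 14 mm
- weight_center (a point): loose upright steel weight, 44 mm high: a cylinder of 36 mm diameter and 28 mm height, above it a thin neck and a round knob of 22 mm diameter from 34 to 44 mm height; 0.25 kg; the point is on its axis, 22 mm above its foot; z is its axis
- ink_blue_center (a point): bystander: slim upright ink dropper bottle, 25 mm diameter, 80 mm high, blue; the point is half-way up; leave it alone
- ink_plum_center (a point): bystander: the same kind of bottle in dark plum; leave it alone
- ink_black_center (a point): bystander: the same kind of bottle in black; leave it alone

How it is judged:
By the outcome, as a careful person would: the job done as asked, in the order asked, and still so for the second after the job is handed in, with the robot touching nothing.
It also fails if it takes over 128 s, if anything falls off the work surface, if the arm or the gripper's body presses on something with over 40 N, if the wrist force passes 120 N, or if a joint passes its speed limit or range.

## Robot

A 7-joint arm with a two-finger parallel gripper is mounted at the origin on the work surface; the furniture and walls round the work are solid. World frame = base frame: x ahead of the robot, y to its left, z up, the work surface at z = 0. Lengths are in m, angles in rad, forces in N, time in s.
With the tool pointing down it reaches from about 0.4 to 0.85 m from the base axis. Payload 10.4 kg.
Tool frame: the origin (TCP) lies midway between the tips of the shut fingers; the grasp point (between the pads) lies 19 mm behind it; z points along the fingers, y is the line along which they close (so a half turn about z gives the same grasp; the last joint's range is limited). The gripper opens to 87 mm and grips with 3 to 60 N. Pads are 19 mm wide; open, the fingers measure 117 mm over their backs; the gripper's body (75 mm by 190 mm) begins 51 mm behind the grasp point.
Start: joints at [1.169, 0.332, -0.065, 1.46, 0.022, 1.35, -0.088], TCP at [0.231, -0.581, 0.223] pointing down, gripper open.
Joint ranges: [-2.6, 2.6], [-0.5, 2.12], [-1.47, 1.34], [0.16, 2.42], [-1.27, 4.41], [0.06, 2.06], [-2.6, 2.6]. Speed limits (rad/s): [2.22, 2.22, 2.79, 2.79, 3.14, 3.14, 3.14].

## Interface

Orientations are given as a unit quaternion [x, y, z, w].
In Python, from bench import r gives the robot as it stands.
- The arm moves only by the tool arm_command, never from a script. Its arguments are lists of equal length, an entry for each row: "xyz": the shift along the world's x, y, z in m, a list of three; "rot": the turn, a rotation vector about the world's x, y, z in rad, a list of three. In form: {"xyz": [[tx, ty, tz], ...], "rot": [[ax, ay, az], ...]}. A call has 1 to 20 rows; each row is the pose to reach, as a shift and turn from the pose commanded when the call began; what a row does not reach only later rows make up. A row lasts 1/12 s, in which the tool goes at most 41.7 mm and 7.16 degrees, less where a joint would pass 70% of its speed; a pose out of reach is approached as far as the arm can. A call with a gripper value outside its range is refused whole. "grip" is the opening, from 0 (shut) to 1 (fully open), set as the call begins (left out, the last holds). The fingers move at their own pace and stop on an object; "squeeze" is the grip in N (left out, the last holds). Time passes only in rows, so rows that repeat a pose let the fingers close. It gives the time, the measured TCP pose, the force, the opening and the grip force at its end, in the units of the state.
- r.read_state(): the state, without advancing time (a new reading comes with each control period).
- r.camera(name): name is "side" or "top"; returns the picture (420x560x3 uint8, red, green, blue); there is no depth.
- r.camera_model(name): a dict with "fx", "fy", "cx", "cy" (pixels), "T" (4x4, takes a point from camera to world coordinates). Camera axes: x right, y up, looking along -z (the intrinsics and any distortion apply to the point x, -y, -z); pixel columns grow to the right and rows downward; lengths in m; the calibration is good to about 2 mm. A picture is of the moment at which its call begins. camera_model takes no time and is no camera call.
- r.close_job(): hands the job in; it is judged then, once.
Trained networks look in the newest picture that a camera, given by its name, has taken for a name from the list of things; names that differ only in an ending like _2 or _b are one class to them, and where a whole thing is asked for, a point or a joint stands for the part that bears it (a point fixed in the world has none). Each returns a list of dicts, best first, with "conf" (0 to 1); they miss things now and then, are a little off and sometimes report something else, mostly with a low value. They report only what shows in the picture. A call takes as long as a camera call.
- r.look_for(label, camera): "at" ([x, y, z] in m, in the coordinates of the camera as it stood for that picture, good to about 4 mm: the middle of the surface that is visible of it).
- r.spot_point(label, camera): "at" ([x, y, z] in m, in the coordinates of the camera as it stood for that picture, good to about 4 mm: a listed point, or the origin of a listed thing).
The state is a dict: "time": time; "joint_positions": joint angles; "joint_vel": joint speeds; "joint_torque": joint torques, N m; "ee_pos": TCP position; "eef_rot": TCP orientation; "ft_force": force on the tool from outside, world axes, zero at the start; "torque": the same for the moment, N m; "width": finger opening in m; "grip_force": force on a finger pad.
Only numpy, scipy, OpenCV 4.12 (cv2) and the standard library are available. Lean on these libraries where they do the work, as an engineer would, in place of code of your own. Each camera call takes 0.05 s, during which the arm holds its last target. There are 200 camera calls.

## Working session

There is one attempt and no reset: what is moved stays moved. The work goes in short steps, Python scripts to look and compute and a tool call to move; the robot and the scene stay as the last step left them, time stands still between calls to the robot, and variables do not carry over. Pictures are saved under pics/ and viewed, at most 14 in all, crops included, and the job is handed in when it is done.

Besides the shell and the picture viewer there is one more tool, called after "Call:" as a command line: name --argument value ..., lists and objects as JSON in quotes. arm_command: Moves the arm, as the interface text tells. Its arguments: {"type":"object","properties":{"xyz":{"type":"array"},"rot":{"type":"array"},"grip":{"type":"number"},"squeeze":{"type":"number"}},"required":["xyz","rot"]}

```bash
mkdir -p pics; cat > h.py <<'E'
import numpy as np, cv2
from bench import r
def w(cam,p):
    T=np.array(r.camera_model(cam)["T"]); return (T@np.r_[p,1])[:3]
def proj(cam,P):
    m=r.camera_model(cam); q=np.linalg.inv(np.array(m["T"]))@np.r_[P,1]
    return np.array([m["cx"]+m["fx"]*q[0]/-q[2], m["cy"]+m["fy"]*(-q[1])/-q[2]])
def unproj(cam,uv,z):
    m=r.camera_model(cam); T=np.array(m["T"])
    d=T[:3,:3]@np.array([(uv[0]-m["cx"])/m["fx"],-(uv[1]-m["cy"])/m["fy"],-1]); o=T[:3,3]
    return o+d*(z-o[2])/d[2]
def save(cam,n):
    im=r.camera(cam); cv2.imwrite(f"pics/{n}.png",im[...,::-1]); return im
E
python3 - <<'E'
from h import *
np.set_printoptions(precision=4,suppress=True)
for c in("top","side"):
    save(c,c+"0"); m=r.camera_model(c); print(c,m)
    for l in ["rack","long_panel_center","short_panel_center","stick_a_center","weight_center","ink_blue_center","ink_plum_center","ink_black_center"]:
        for d in r.spot_point(l,c)[:3]:
            print(l,round(d["conf"],2),w(c,d["at"]),proj(c,w(c,d["at"])))
s=r.read_state();print(s["time"],s["ee_pos"],s["eef_rot"],s["width"])
E
```

```text
top {'fx': 510.21535394596117, 'fy': 510.21535394596117, 'cx': 269.96148789661163, 'cy': 209.88047865597704, 'T': array([[ 0.0078,  0.9853, -0.1706,  0.2071],
       [-1.    ,  0.0076, -0.0018, -0.0011],
       [-0.0005,  0.1706,  0.9853,  1.3655],
       [ 0.    ,  0.    ,  0.    ,  1.    ]])}
rack 0.92 [ 0.3543  0.2695 -0.0016] [170.0891 241.9199]
long_panel_center 0.71 [ 0.3613 -0.2615  0.0077] [368.0913 240.4455]
short_panel_center 0.78 [0.4415 0.0016 0.0042] [269.9246 210.3606]
short_panel_center 0.51 [ 0.4823 -0.3731  0.0216] [409.5308 195.3614]
stick_a_center 0.61 [ 0.4846 -0.2463  0.0064] [361.2857 195.2671]
weight_center 0.49 [ 0.4853 -0.3701  0.0229] [408.4948 194.1609]
ink_blue_center 0.5 [0.4862 0.3842 0.0396] [125.9503 190.4103]
ink_plum_center 0.58 [0.4922 0.16   0.0414] [210.3352 188.6985]
ink_black_center 0.61 [ 0.4891 -0.1564  0.0373] [329.4603 191.0755]
side {'fx': 437.43617595164756, 'fy': 437.43617595164756, 'cx': 279.85985944609985, 'cy': 206.9684773774956, 'T': array([[-0.9418,  0.1106, -0.3175, -0.0219],
       [-0.3359, -0.3499,  0.8745,  1.1678],
       [-0.0144,  0.9302,  0.3667,  0.5505],
       [ 0.    ,  0.    ,  0.    ,  1.    ]])}
rack 0.67 [ 0.3563  0.2722 -0.0034] [261.1194 270.2275]
rack 0.55 [0.4961 0.2624 0.0064] [213.2811 256.9309]
long_panel_center 0.47 [ 0.359  -0.2615  0.0065] [315.8509 196.8564]
short_panel_center 0.67 [0.4385 0.0036 0.0063] [268.7299 222.3323]
stick_a_center 0.6 [ 0.4832 -0.2427  0.0032] [281.4785 195.9125]
weight_center 0.47 [ 0.4832 -0.3749  0.0186] [292.7173 181.0739]
ink_plum_center 0.76 [0.4951 0.1628 0.0381] [229.4316 231.0632]
ink_black_center 0.55 [ 0.4862 -0.153   0.0343] [271.87   195.8699]
0.9 [ 0.2312 -0.5807  0.2226] [0.9821 0.1883 0.     0.0001] 0.0868066057786631
```

View pics/top0.png

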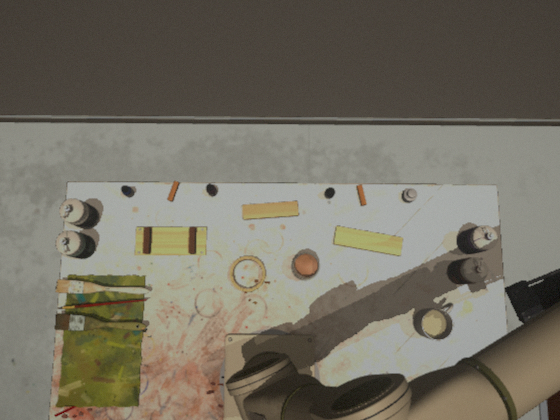

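View pics/side0.png

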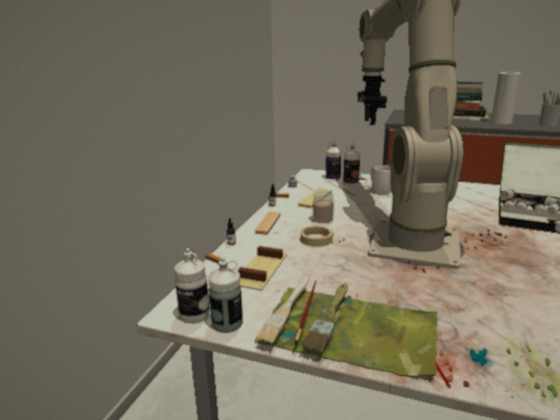

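```bash
cat > seg.py <<'E'
from h import *
np.set_printoptions(precision=4,suppress=True)
def seg(im,name,box,z,lo,hi,cam="top"):
    x0,y0,x1,y1=box; hsv=cv2.cvtColor(im[y0:y1,x0:x1],cv2.COLOR_RGB2HSV)
    m=cv2.inRange(hsv,np.array(lo),np.array(hi)); n,l,st,c=cv2.connectedComponentsWithStats(m)
    k=1+np.argmax(st[1:,4]); ys,xs=np.nonzero(l==k)
    P=np.array([unproj(cam,(a+x0,b+y0),z)[:2] for a,b in zip(xs,ys)])
    c=P.mean(0); ev,V=np.linalg.eigh(np.cov((P-c).T)); L=np.sqrt(12*ev)
    rc=cv2.minAreaRect((P*1000).astype(np.float32))
    print(name,len(P),"c",c,"axis deg",np.degrees(np.arctan2(V[1,1],V[0,1]))%180,"size",L,"rect",np.round(rc[0],1),np.round(rc[1],1),round(rc[2],1))
E
python3 - <<'E'
from seg import *
im=cv2.imread("pics/top0.png")[...,::-1].copy()
for p in [(368,241),(270,210),(173,191),(362,195),(147,240),(170,240),(409,195),(300,215),(340,215)]:
    print(p,cv2.cvtColor(im[p[1]:p[1]+1,p[0]:p[0]+1],cv2.COLOR_RGB2HSV)[0,0])
seg(im,"long",(325,215,415,265),.014,(15,80,60),(40,255,255))
seg(im,"short",(235,195,305,225),.014,(8,80,60),(40,255,255))
seg(im,"stickL",(163,178,183,205),.014,(0,110,60),(20,255,255))
seg(im,"stickR",(352,180,372,210),.014,(0,110,60),(20,255,255))
seg(im,"rackbase",(130,220,212,260),.006,(0,70,0),(40,255,255))
seg(im,"barL",(138,222,157,258),.03,(0,60,0),(15,255,140))
seg(im,"barR",(184,222,203,258),.03,(0,60,0),(15,255,140))
a=cv2.resize(im[175:270,50:430],None,fx=2.1,fy=2.1,interpolation=cv2.INTER_CUBIC)
cv2.imwrite("pics/crop0.png",a[...,::-1])
E
```

```text
(368, 241) [ 31  95 170]
(270, 210) [ 21 116 170]
(173, 191) [ 12 156 157]
(362, 195) [ 13 164 154]
(147, 240) [ 11 133  86]
(170, 240) [ 30  98 166]
(409, 195) [ 19  29 148]
(300, 215) [ 30   6 171]
(340, 215) [ 42   7 172]
long 1206 c [ 0.3608 -0.2588] axis deg 80.48322910207746 size [0.0485 0.1775] rect [ 360.6 -259.5] [178.   49.2] 80.1
short 793 c [0.441  0.0011] axis deg 94.5279045948645 size [0.0393 0.1479] rect [441.    1.1] [ 40. 148.] 4.5
stickL 99 c [0.4913 0.2646] axis deg 162.04471728401677 size [0.0138 0.0539] rect [491.9 264.2] [13.7 53.4] 70.7
stickR 95 c [ 0.4852 -0.2444] axis deg 12.309515285622979 size [0.013  0.0553] rect [ 485.  -244.3] [53.7 12.6] 12.5Traceback (most recent call last):
  File "<stdin>", line 9, in <module>
  File "seg.py", line 7, in seg
    P=np.array([unproj(cam,(a+x0,b+y0),z)[:2] for a,b in zip(xs,ys)])
                ~~~~~~^^^^^^^^^^^^^^^^^^^
  File "h.py", line 9, in unproj
    m=r.camera_model(cam); T=np.array(m["T"])
ValueError: time passes only in moves, steps and waits
```

```bash
sed -i 's/r.camera_model(cam)/CM(cam)/; s/^from bench import r/from bench import r\nimport functools\nCM=functools.lru_cache(None)(lambda c:r.camera_model(c))/' h.py
python3 - <<'E'
from seg import *
im=cv2.imread("pics/top0.png")[...,::-1].copy()
seg(im,"rackbase",(130,220,212,260),.006,(20,70,0),(40,255,255))
seg(im,"rackall",(130,220,212,260),.006,(0,70,0),(40,255,255))
seg(im,"barL",(138,222,157,258),.03,(0,60,0),(18,255,140))
seg(im,"barR",(184,222,203,258),.03,(0,60,0),(18,255,140))
seg(im,"weight",(400,185,419,206),.03,(0,0,0),(180,255,140))
a=cv2.resize(im[175:270,50:430],None,fx=2.1,fy=2.1,interpolation=cv2.INTER_CUBIC)
cv2.imwrite("pics/crop0.png",a[...,::-1])
E
```

```text
rackbase 1530 c [0.3565 0.2652] axis deg 90.38137816826708 size [0.0758 0.1796] rect [356.3 266.8] [ 75.3 188.1] 0.3
rackall 1928 c [0.3571 0.267 ] axis deg 90.40913886504413 size [0.0749 0.1867] rect [356.3 266.8] [ 75.3 188.1] 0.3
barL 196 c [0.3553 0.3254] axis deg 0.580683063179805 size [0.0202 0.0697] rect [355.7 324.2] [69.1 21.1] 2.7
barR 184 c [0.3576 0.2061] axis deg 179.34398787297008 size [0.0184 0.0697] rect [356.6 206.2] [18.9 69. ] 89.0
weight 123 c [ 0.4809 -0.3633] axis deg 161.0950453354481 size [0.032  0.0388] rect [ 480.2 -366.9] [35.4 38.3] 0.4
```

View pics/crop0.png

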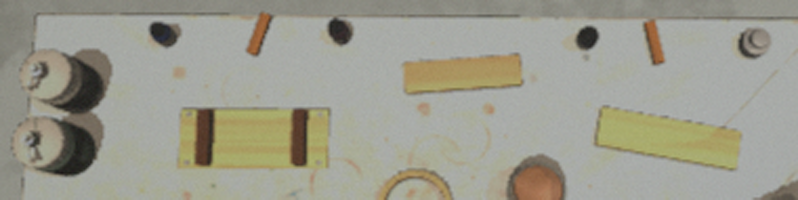

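Call:
arm_command --xyz '[[0,0,0.04],[0,0,0.05],[0.02,0.06,0.05],[0.04,0.1,0.05],[0.055,0.135,0.05],[0.07,0.17,0.05],[0.085,0.205,0.05],[0.1,0.24,0.05],[0.11,0.27,0.05],[0.12,0.3,0.05],[0.13,0.321,0.04],[0.13,0.321,0.02],[0.13,0.321,-0.02],[0.13,0.321,-0.05],[0.13,0.321,-0.08],[0.13,0.321,-0.11],[0.13,0.321,-0.13],[0.13,0.321,-0.13],[0.13,0.321,-0.13]]' --rot '[[0,0,0],[0,0,0.1],[0,0,0.2],[0,0,0.3],[0,0,0.4],[0,0,0.5],[0,0,0.6],[0,0,0.7],[0,0,0.8],[0,0,0.9],[0,0,1.02],[0,0,1.02],[0,0,1.02],[0,0,1.02],[0,0,1.02],[0,0,1.02],[0,0,1.02],[0,0,1.02],[0,0,1.02]]' --grip 1

```text
time: 2.48
ee_pos: [0.3609, -0.2594, 0.0925]
eef_rot: [0.765, 0.644, -0.0, -0.001]
ft_force: [0.2, -0.4, 0.9]
width: 0.0872
grip_force: 0.0
```

```bash
cat > st.py <<'E'
from h import *
np.set_printoptions(precision=4,suppress=True)
s=r.read_state();q=s["eef_rot"]
from scipy.spatial.transform import Rotation as R
M=R.from_quat(q).as_matrix()
print(s["time"],np.array(s["ee_pos"]),"ytool",np.degrees(np.arctan2(M[1,1],M[0,1])),"z",M[:,2],"F",np.array(s["ft_force"]),s["width"],s["grip_force"])
E
python3 - <<'E'
import st
from h import *
save("top","t1");im=save("side","s1")
cv2.imwrite("pics/s1c.png",cv2.resize(im[100:300,180:420],None,fx=3,fy=3)[...,::-1])
E
```

```text
2.4833 [ 0.3609 -0.2594  0.0925] ytool -9.849733194615263 z [-0.001   0.0012 -1.    ] F [ 0.1894 -0.3636  0.8526] 0.08716790606974958 0.0
```

View pics/s1c.png

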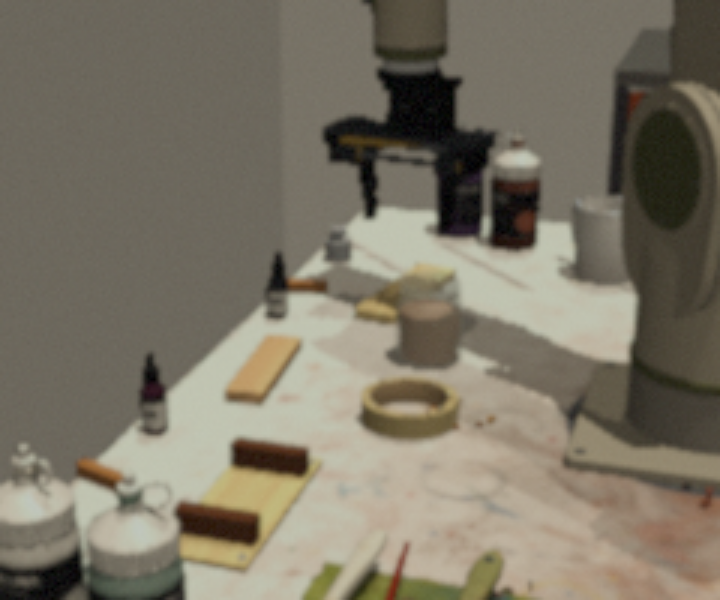

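View pics/t1.png

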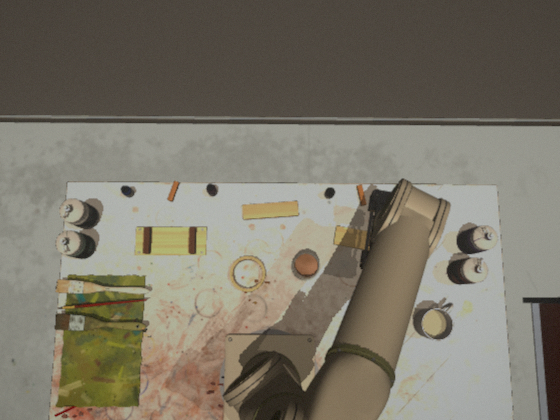

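Call:
arm_command --xyz '[[0,0,-0.03],[0,0,-0.06],[0,0,-0.078],[0,0,-0.086],[0,0,-0.0885],[0,0,-0.0885],[0,0,-0.0885],[0,0,-0.0885]]' --rot '[[0,0,0],[0,0,0],[0,0,0],[0,0,0],[0,0,0],[0,0,0],[0,0,0],[0,0,0]]'

```text
time: 3.25
ee_pos: [0.3621, -0.2604, 0.0055]
eef_rot: [0.765, 0.644, 0.0, 0.001]
ft_force: [-0.3, -0.4, -0.3]
width: 0.0872
grip_force: 0.0
```

Call:
arm_command --xyz '[[0,0,0],[0,0,0],[0,0,0],[0,0,0],[0,0,0],[0,0,0],[0,0,0],[0,0,0],[0,0,0],[0,0,0]]' --rot '[[0,0,0],[0,0,0],[0,0,0],[0,0,0],[0,0,0],[0,0,0],[0,0,0],[0,0,0],[0,0,0],[0,0,0]]' --grip 0 --squeeze 20

```text
time: 4.08
ee_pos: [0.3612, -0.2597, 0.0041]
eef_rot: [0.765, 0.644, 0.0, 0.0]
ft_force: [-0.2, 0.2, 0.4]
width: 0.05
grip_force: 20.0
```

Call:
arm_command --xyz '[[0,0,0.01],[0,0,0.03],[0,0,0.06],[0,0,0.09],[0,0,0.12],[0.01,0.01,0.15],[0.02,0.03,0.17],[0.03,0.06,0.18],[0.045,0.09,0.18],[0.06,0.12,0.18],[0.075,0.15,0.18],[0.09,0.18,0.18],[0.095,0.21,0.18],[0.1,0.24,0.18],[0.1,0.27,0.18],[0.1,0.3,0.18],[0.09,0.33,0.18],[0.08,0.36,0.18],[0.07,0.39,0.18],[0.055,0.42,0.18]]' --rot '[[0,0,0],[0,0,0],[0,0,0],[0,0,0],[0,0,0],[0,0,0.01],[0,0,0.02],[0,0,0.03],[0,0,0.04],[0,0,0.05],[0,0,0.06],[0,0,0.07],[0,0,0.08],[0,0,0.09],[0,0,0.1],[0,0,0.12],[0,0,0.13],[0,0,0.15],[0,0,0.165],[0,0,0.177]]'

```text
time: 5.75
ee_pos: [0.4156, 0.1616, 0.1846]
eef_rot: [0.705, 0.709, 0.0, 0.0]
ft_force: [0.6, -0.3, -0.9]
width: 0.0498
grip_force: 20.0
```

Call:
arm_command --xyz '[[-0.013,0.025,0],[-0.028,0.05,0],[-0.043,0.075,-0.01],[-0.055,0.098,-0.03],[-0.0595,0.1067,-0.06],[-0.0595,0.1067,-0.09],[-0.0595,0.1067,-0.11],[-0.0595,0.1067,-0.12],[-0.0595,0.1067,-0.12],[-0.0595,0.1067,-0.12],[-0.0595,0.1067,-0.12]]' --rot '[[0,0,0],[0,0,0],[0,0,0],[0,0,0],[0,0,0],[0,0,0],[0,0,0],[0,0,0],[0,0,0],[0,0,0],[0,0,0]]'

```text
time: 6.67
ee_pos: [0.3575, 0.2674, 0.0655]
eef_rot: [0.705, 0.709, 0.001, 0.0]
ft_force: [-0.3, 0.0, -1.3]
width: 0.0496
grip_force: 20.0
```

```bash
python3 - <<'E'
import st
from h import *
im=save("top","t2");im2=save("side","s2")
a=cv2.resize(im[200:290,100:240],(560,360));b=cv2.resize(im2[180:320,180:340],None,fx=3.5,fy=3.5)
cv2.imwrite("pics/c2.png",cv2.resize(im2[180:320,150:350],(800,560))[...,::-1])
for l in ["long_panel_center","rack"]:
  for c in ("side","top"):
    for d in r.spot_point(l,c)[:2]: print(l,c,d["conf"],w(c,d["at"]))
E
```

```text
6.6667 [0.3575 0.2674 0.0655] ytool 0.26577416144106886 z [ 0.0019  0.0007 -1.    ] F [-0.2898  0.0127 -1.3198] 0.04962581795696731 19.999698400497437
rack side 0.58 [ 0.3576  0.2711 -0.0055]
```

View pics/c2.png

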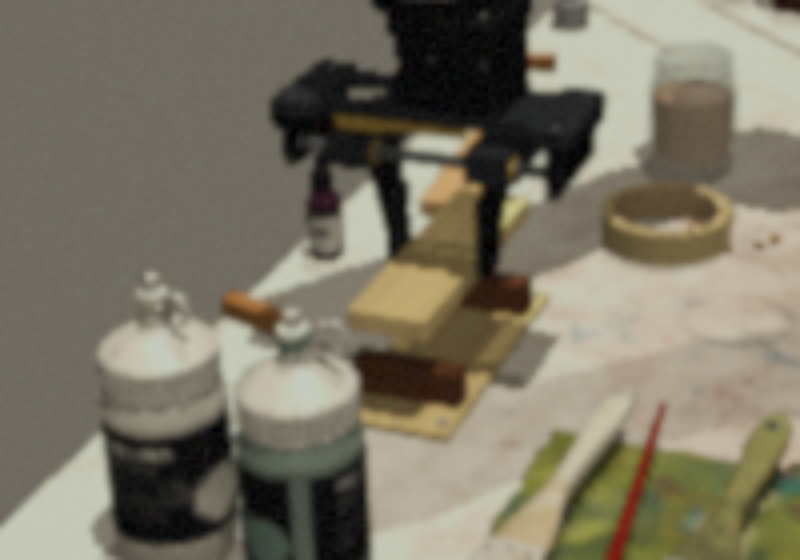

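Call:
arm_command --xyz '[[0,0,-0.012],[0,0,-0.022],[0,0,-0.027],[0,0,-0.029],[0,0,-0.03],[0,0,-0.03],[0,0,-0.03]]' --rot '[[0,0,0],[0,0,0],[0,0,0],[0,0,0],[0,0,0],[0,0,0],[0,0,0]]'

```text
time: 7.55
ee_pos: [0.3567, 0.2672, 0.0342]
eef_rot: [0.705, 0.709, 0.0, -0.0]
ft_force: [0.4, 0.5, -0.8]
width: 0.0499
grip_force: 20.0
```

Call:
arm_command --xyz '[[0,0,0],[0,0,0],[0,0,0],[0,0,0],[0,0,0],[0,0,0],[0,0,0.01],[0,0,0.03],[0,0,0.06],[0,0,0.1],[0,0,0.14],[0.03,0,0.17],[0.07,0,0.17],[0.09,-0.03,0.17],[0.09,-0.07,0.17],[0.09,-0.1,0.17],[0.09,-0.13,0.17],[0.09,-0.16,0.17],[0.09,-0.18,0.17],[0.09,-0.18,0.17]]' --rot '[[0,0,0],[0,0,0],[0,0,0],[0,0,0],[0,0,0],[0,0,0],[0,0,0],[0,0,0],[0,0,0],[0,0,0],[0,0,0],[0,0,0],[0,0,0],[0,0,0],[0,0,0],[0,0,0],[0,0,0],[0,0,0],[0,0,0],[0,0,0]]' --grip 1

```text
time: 9.22
ee_pos: [0.4468, 0.0826, 0.2046]
eef_rot: [0.707, 0.707, -0.0, 0.001]
ft_force: [0.3, -0.3, -0.4]
width: 0.0871
grip_force: 0.0
```

```bash
python3 - <<'E'
import st
from seg import *
im=save("top","t3")
cv2.imwrite("pics/c3.png",cv2.resize(im[175:270,60:240],(800,422),interpolation=cv2.INTER_CUBIC)[...,::-1])
print(cv2.cvtColor(im[238:242,165:180],cv2.COLOR_RGB2HSV)[0])
E
```

```text
9.2167 [0.4468 0.0826 0.2046] ytool -0.03506917623078876 z [ 0.0003 -0.0015 -1.    ] F [ 0.288  -0.3126 -0.3952] 0.08708500373649403 0.0
[[ 22 119 170]
 [ 22 119 170]
 [ 21 118 175]
 [ 22 116 173]
 [ 21 116 169]
 [ 22 119 169]
 [ 22 119 173]
 [ 22 113 172]
 [ 22 118 169]
 [ 22 118 171]
 [ 22 119 170]
 [ 22 115 168]
 [ 22 116 171]
 [ 22 117 172]
 [ 22 116 171]]
```

View pics/c3.png

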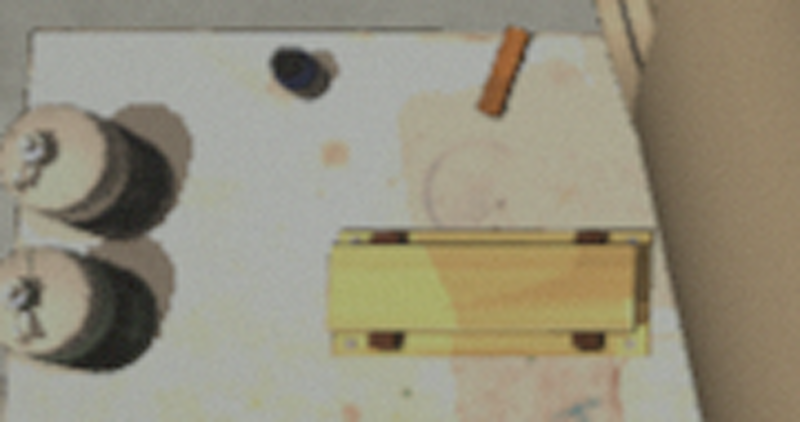

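```bash
python3 - <<'E'
from seg import *
for n,u,v,z in [("L",328,286,.044),("R",633,286,.044),("T",480,243,.044),("B",480,330,.044),("baseL",332,345,.006),("baseR",652,345,.006),("baseT",480,229,.006),("baseB",480,355,.006)]:
    print(n,unproj("top",(60+u/4.444-.5,175+v/4.442-.5),z))
E
```

```text
L [0.3565 0.3566 0.044 ]
R [0.3579 0.1779 0.044 ]
T [0.3826 0.2686 0.044 ]
B [0.3314 0.2664 0.044 ]
baseL [0.3253 0.3625 0.006 ]
baseR [0.3268 0.1705 0.006 ]
baseT [0.3962 0.2767 0.006 ]
baseB [0.32   0.2735 0.006 ]
```

Call:
arm_command --xyz '[[0.01,0.03,0],[0.02,0.06,0],[0.03,0.095,0],[0.04,0.13,0],[0.045,0.16,0],[0.0448,0.1775,-0.02],[0.0448,0.1775,-0.05],[0.0448,0.1775,-0.08],[0.0448,0.1775,-0.11],[0.0448,0.1775,-0.14],[0.0448,0.1775,-0.165],[0.0448,0.1775,-0.185],[0.0448,0.1775,-0.195],[0.0448,0.1775,-0.2],[0.0448,0.1775,-0.2],[0.0448,0.1775,-0.2],[0.0448,0.1775,-0.2]]' --rot '[[0,0,-0.08],[0,0,-0.16],[0,0,-0.24],[0,0,-0.3],[0,0,-0.328],[0,0,-0.328],[0,0,-0.328],[0,0,-0.328],[0,0,-0.328],[0,0,-0.328],[0,0,-0.328],[0,0,-0.328],[0,0,-0.328],[0,0,-0.328],[0,0,-0.328],[0,0,-0.328],[0,0,-0.328]]'

```text
time: 10.68
ee_pos: [0.4922, 0.2652, 0.0055]
eef_rot: [0.812, 0.584, 0.001, 0.0]
ft_force: [-0.1, 1.1, 0.9]
width: 0.087
grip_force: 0.0
```

Call:
arm_command --xyz '[[0,0,0],[0,0,0],[0,0,0],[0,0,0],[0,0,0],[0,0,0],[0,0,0],[0,0,0]]' --rot '[[0,0,0],[0,0,0],[0,0,0],[0,0,0],[0,0,0],[0,0,0],[0,0,0],[0,0,0]]' --grip 0 --squeeze 15

```text
time: 11.35
ee_pos: [0.4915, 0.2645, 0.0041]
eef_rot: [0.812, 0.584, 0.0, 0.0]
ft_force: [0.0, -1.0, 1.2]
width: 0.0554
grip_force: 15.0
```

Call:
arm_command --xyz '[[0,0,0.015],[0,0,0.04],[0,0,0.07],[0,0,0.1],[0,0,0.12],[-0.03,0.015,0.13],[-0.06,0.03,0.13],[-0.09,0.045,0.13],[-0.12,0.055,0.13],[-0.1345,0.0623,0.12],[-0.1345,0.0623,0.1],[-0.1345,0.0623,0.08],[-0.1345,0.0623,0.065],[-0.1345,0.0623,0.055],[-0.1345,0.0623,0.05],[-0.1345,0.0623,0.047],[-0.1345,0.0623,0.045],[-0.1345,0.0623,0.044],[-0.1345,0.0623,0.044],[-0.1345,0.0623,0.044]]' --rot '[[0,0,0],[0,0,0],[0,0,0],[0,0,0],[0,0,0],[0,0,0.08],[0,0,0.16],[0,0,0.24],[0,0,0.3],[0,0,0.328],[0,0,0.328],[0,0,0.328],[0,0,0.328],[0,0,0.328],[0,0,0.328],[0,0,0.328],[0,0,0.328],[0,0,0.328],[0,0,0.328],[0,0,0.328]]'

```text
time: 13.02
ee_pos: [0.3572, 0.327, 0.0485]
eef_rot: [0.705, 0.709, 0.0, 0.0]
ft_force: [-0.3, -0.2, 0.6]
width: 0.0559
grip_force: 15.0
```

Call:
arm_command --xyz '[[0,0,0],[0,0,0],[0,0,0],[0,0,0],[0,0,0],[0,0,0],[0,0,0.01],[0,0,0.03],[0,0,0.06],[0,0,0.1],[0,0,0.14],[0.03,0,0.16],[0.06,-0.02,0.16],[0.09,-0.05,0.16],[0.1,-0.09,0.16],[0.1,-0.13,0.16],[0.1,-0.17,0.16],[0.1,-0.21,0.16],[0.1,-0.25,0.16],[0.1,-0.28,0.16]]' --rot '[[0,0,0],[0,0,0],[0,0,0],[0,0,0],[0,0,0],[0,0,0],[0,0,0],[0,0,0],[0,0,0],[0,0,0],[0,0,0],[0,0,0],[0,0,0],[0,0,0],[0,0,0],[0,0,0],[0,0,0],[0,0,0],[0,0,0],[0,0,0]]' --grip 1

```text
time: 14.68
ee_pos: [0.4566, 0.0436, 0.2088]
eef_rot: [0.706, 0.708, -0.0, 0.001]
ft_force: [0.5, -0.6, -0.6]
width: 0.0864
grip_force: 0.0
```

```bash
python3 - <<'E'
import st
from seg import *
im=save("top","t4")
seg(im,"stick1",(130,220,165,260),.058,(5,150,60),(17,255,255))
seg(im,"stickR",(350,180,372,210),.014,(0,110,60),(20,255,255))
cv2.imwrite("pics/c4.png",cv2.resize(im[175:270,60:240],(800,422),interpolation=cv2.INTER_CUBIC)[...,::-1])
E
```

```text
14.6833 [0.4566 0.0436 0.2088] ytool 0.1720445542463495 z [ 0.0008 -0.0011 -1.    ] F [ 0.5066 -0.5721 -0.5986] 0.08639376372499123 0.0
stick1 95 c [0.3557 0.3273] axis deg 1.3678388279756177 size [0.0118 0.0543] rect [356.2 327.9] [54.6 10.3] 2.8
stickR 96 c [ 0.4847 -0.2445] axis deg 12.22843204317266 size [0.013  0.0554] rect [ 484.7 -244.3] [54.3 12.6] 12.5
```

View pics/c4.png

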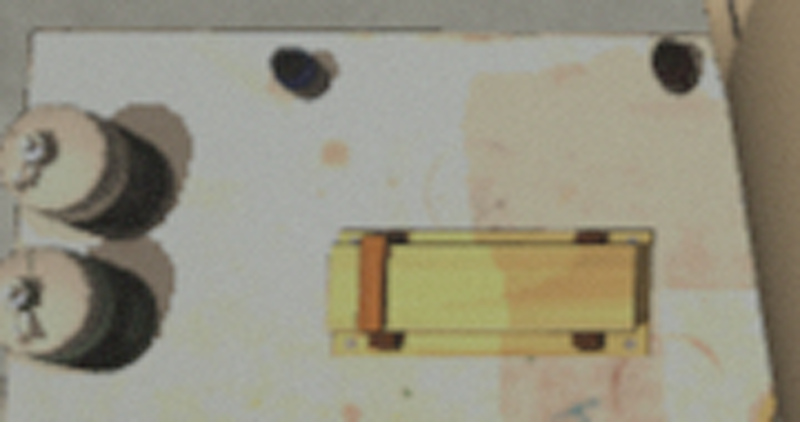

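Call:
arm_command --xyz '[[0.003,-0.03,0],[0.006,-0.065,0],[0.01,-0.1,0],[0.013,-0.135,0],[0.017,-0.17,0],[0.02,-0.205,0],[0.024,-0.24,0],[0.027,-0.27,0],[0.028,-0.2912,-0.01],[0.028,-0.2912,-0.04],[0.028,-0.2912,-0.075],[0.028,-0.2912,-0.11],[0.028,-0.2912,-0.14],[0.028,-0.2912,-0.17],[0.028,-0.2912,-0.19],[0.028,-0.2912,-0.2],[0.028,-0.2912,-0.204],[0.028,-0.2912,-0.204],[0.028,-0.2912,-0.204],[0.028,-0.2912,-0.204]]' --rot '[[0,0,0.03],[0,0,0.06],[0,0,0.09],[0,0,0.12],[0,0,0.15],[0,0,0.18],[0,0,0.21],[0,0,0.21],[0,0,0.21],[0,0,0.21],[0,0,0.21],[0,0,0.21],[0,0,0.21],[0,0,0.21],[0,0,0.21],[0,0,0.21],[0,0,0.21],[0,0,0.21],[0,0,0.21],[0,0,0.21]]'

```text
time: 16.4
ee_pos: [0.486, -0.2449, 0.0057]
eef_rot: [0.627, 0.779, 0.0, 0.001]
ft_force: [0.7, -0.1, -0.4]
width: 0.087
grip_force: 0.0
```

Call:
arm_command --xyz '[[0,0,0],[0,0,0],[0,0,0],[0,0,0],[0,0,0],[0,0,0],[0,0,0],[0,0,0]]' --rot '[[0,0,0],[0,0,0],[0,0,0],[0,0,0],[0,0,0],[0,0,0],[0,0,0],[0,0,0]]' --grip 0 --squeeze 15

```text
time: 17.07
ee_pos: [0.485, -0.2444, 0.0041]
eef_rot: [0.627, 0.779, 0.0, 0.0]
ft_force: [-1.2, -0.2, 1.1]
width: 0.0557
grip_force: 15.0
```

Call:
arm_command --xyz '[[0,0,0.015],[0,0,0.04],[0,0,0.07],[0,0,0.1],[0,0,0.13],[-0.005,0.02,0.15],[-0.01,0.05,0.16],[-0.015,0.085,0.16],[-0.02,0.12,0.16],[-0.02,0.155,0.16],[-0.02,0.19,0.16],[-0.02,0.225,0.16],[-0.02,0.26,0.16],[-0.03,0.295,0.16],[-0.045,0.33,0.16],[-0.06,0.36,0.16],[-0.08,0.385,0.16],[-0.1,0.41,0.16],[-0.115,0.435,0.16],[-0.128,0.4514,0.15]]' --rot '[[0,0,0],[0,0,0],[0,0,0],[0,0,0],[0,0,0],[0,0,0],[0,0,-0.02],[0,0,-0.04],[0,0,-0.06],[0,0,-0.08],[0,0,-0.1],[0,0,-0.12],[0,0,-0.14],[0,0,-0.16],[0,0,-0.18],[0,0,-0.2],[0,0,-0.21],[0,0,-0.21],[0,0,-0.21],[0,0,-0.21]]'

```text
time: 18.73
ee_pos: [0.3563, 0.2096, 0.1552]
eef_rot: [0.705, 0.71, 0.001, 0.001]
ft_force: [1.5, 0.3, 0.7]
width: 0.0558
grip_force: 15.0
```

Call:
arm_command --xyz '[[0,0,-0.03],[0,0,-0.06],[0,0,-0.08],[0,0,-0.095],[0,0,-0.101],[0,0,-0.104],[0,0,-0.106],[0,0,-0.106],[0,0,-0.106],[0,0,-0.106]]' --rot '[[0,0,0],[0,0,0],[0,0,0],[0,0,0],[0,0,0],[0,0,0],[0,0,0],[0,0,0],[0,0,0],[0,0,0]]'

```text
time: 19.57
ee_pos: [0.3576, 0.2071, 0.0488]
eef_rot: [0.705, 0.709, 0.001, 0.001]
ft_force: [0.5, -0.2, 0.3]
width: 0.0556
grip_force: 15.0
```

Call:
arm_command --xyz '[[0,0,0],[0,0,0],[0,0,0],[0,0,0],[0,0,0],[0,0,0],[0,0,0.01],[0,0,0.03],[0,0,0.06],[0,0,0.1],[0,0,0.14],[0.03,0,0.16],[0.06,-0.02,0.16],[0.09,-0.05,0.16],[0.1,-0.09,0.16],[0.1,-0.13,0.16],[0.1,-0.16,0.16],[0.1,-0.18,0.16],[0.1,-0.2,0.16],[0.1,-0.2,0.16]]' --rot '[[0,0,0],[0,0,0],[0,0,0],[0,0,0],[0,0,0],[0,0,0],[0,0,0],[0,0,0],[0,0,0],[0,0,0],[0,0,0],[0,0,0],[0,0,0],[0,0,0],[0,0,0],[0,0,0],[0,0,0],[0,0,0],[0,0,0],[0,0,0]]' --grip 1

```text
time: 21.23
ee_pos: [0.4568, 0.0026, 0.2078]
eef_rot: [0.707, 0.707, -0.001, 0.0]
ft_force: [0.4, 0.0, 0.1]
width: 0.0874
grip_force: 0.0
```

```bash
python3 - <<'E'
import st
from seg import *
im=save("top","t5")
seg(im,"stick1",(130,220,165,260),.058,(5,150,60),(17,255,255))
seg(im,"stick2",(180,220,208,260),.058,(5,150,60),(17,255,255))
cv2.imwrite("pics/c5.png",cv2.resize(im[175:270,60:240],(800,422),interpolation=cv2.INTER_CUBIC)[...,::-1])
E
```

```text
21.2333 [0.4568 0.0026 0.2078] ytool -0.03143041069649432 z [-0.0005 -0.001  -1.    ] F [0.3866 0.0103 0.1246] 0.08740170862198629 0.0
stick1 93 c [0.3555 0.3275] axis deg 1.0745435077570278 size [0.0118 0.0528] rect [356.2 327.9] [54.2 10.3] 2.8
stick2 89 c [0.3571 0.2046] axis deg 1.0676384374592374 size [0.0115 0.0524] rect [357.2 204.2] [54.4 10.3] 2.0
```

View pics/c5.png

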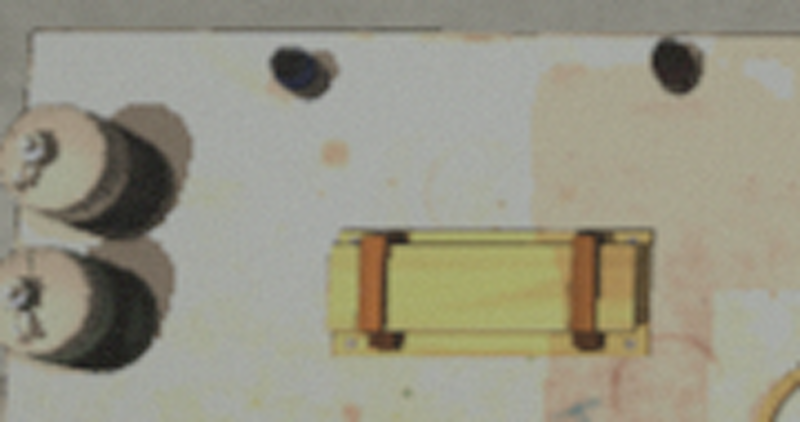

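Call:
arm_command --xyz '[[-0.005,-0.003,-0.02],[-0.016,-0.006,-0.05],[-0.016,-0.006,-0.085],[-0.016,-0.006,-0.12],[-0.016,-0.006,-0.15],[-0.016,-0.006,-0.175],[-0.016,-0.006,-0.19],[-0.016,-0.006,-0.2],[-0.016,-0.006,-0.204],[-0.016,-0.006,-0.204],[-0.016,-0.006,-0.204],[-0.016,-0.006,-0.204]]' --rot '[[0,0,0.04],[0,0,0.074],[0,0,0.074],[0,0,0.074],[0,0,0.074],[0,0,0.074],[0,0,0.074],[0,0,0.074],[0,0,0.074],[0,0,0.074],[0,0,0.074],[0,0,0.074]]'

```text
time: 22.28
ee_pos: [0.4418, 0.001, 0.0051]
eef_rot: [0.679, 0.734, 0.0, 0.001]
ft_force: [-0.1, 1.0, 0.6]
width: 0.0871
grip_force: 0.0
```

Call:
arm_command --xyz '[[0,0,0],[0,0,0],[0,0,0],[0,0,0],[0,0,0],[0,0,0],[0,0,0],[0,0,0],[0,0,0],[0,0,0]]' --rot '[[0,0,0],[0,0,0],[0,0,0],[0,0,0],[0,0,0],[0,0,0],[0,0,0],[0,0,0],[0,0,0],[0,0,0]]' --grip 0 --squeeze 20

```text
time: 23.12
ee_pos: [0.441, 0.001, 0.0041]
eef_rot: [0.679, 0.734, 0.0, 0.0]
ft_force: [-0.4, 0.9, -0.3]
width: 0.04
grip_force: 20.0
```

Call:
arm_command --xyz '[[0,0,0.015],[0,0,0.04],[0,0,0.07],[0,0,0.1],[0,0,0.13],[0,0.02,0.15],[-0.005,0.05,0.16],[-0.01,0.085,0.16],[-0.02,0.12,0.16],[-0.035,0.155,0.16],[-0.05,0.185,0.16],[-0.065,0.215,0.16],[-0.075,0.24,0.16],[-0.082,0.26,0.155],[-0.084,0.266,0.14],[-0.084,0.266,0.12],[-0.084,0.266,0.1],[-0.084,0.266,0.085],[-0.084,0.266,0.075],[-0.084,0.266,0.07]]' --rot '[[0,0,0],[0,0,0],[0,0,0],[0,0,0],[0,0,0],[0,0,-0.01],[0,0,-0.02],[0,0,-0.03],[0,0,-0.04],[0,0,-0.05],[0,0,-0.06],[0,0,-0.074],[0,0,-0.074],[0,0,-0.074],[0,0,-0.074],[0,0,-0.074],[0,0,-0.074],[0,0,-0.074],[0,0,-0.074],[0,0,-0.074]]'

```text
time: 24.78
ee_pos: [0.3563, 0.2667, 0.0729]
eef_rot: [0.705, 0.709, -0.001, -0.0]
ft_force: [-0.8, 0.1, -0.8]
width: 0.0399
grip_force: 20.0
```

Call:
arm_command --xyz '[[0,0,0],[0,0,-0.004],[0,0,-0.008],[0,0,-0.01],[0,0,-0.0117],[0,0,-0.0117],[0,0,-0.0117],[0,0,-0.0117]]' --rot '[[0,0,0],[0,0,0],[0,0,0],[0,0,0],[0,0,0],[0,0,0],[0,0,0],[0,0,0]]'

```text
time: 25.45
ee_pos: [0.3571, 0.2671, 0.0626]
eef_rot: [0.705, 0.709, 0.0, 0.0]
ft_force: [-1.3, -0.5, -0.8]
width: 0.04
grip_force: 20.0
```

Call:
arm_command --xyz '[[0,0,0],[0,0,0],[0,0,0],[0,0,0],[0,0,0],[0,0,0],[0,0,0.01],[0,0,0.03],[0,0,0.06],[0,0,0.1],[0,0,0.13],[0.03,0,0.145],[0.06,-0.02,0.145],[0.09,-0.05,0.145],[0.1,-0.09,0.145],[0.1,-0.13,0.145],[0.1,-0.17,0.145],[0.1,-0.21,0.145],[0.1,-0.24,0.145],[0.1,-0.26,0.145]]' --rot '[[0,0,0],[0,0,0],[0,0,0],[0,0,0],[0,0,0],[0,0,0],[0,0,0],[0,0,0],[0,0,0],[0,0,0],[0,0,0],[0,0,0],[0,0,0],[0,0,0],[0,0,0],[0,0,0],[0,0,0],[0,0,0],[0,0,0],[0,0,0]]' --grip 1

```text
time: 27.12
ee_pos: [0.4566, 0.0032, 0.2079]
eef_rot: [0.707, 0.708, -0.001, 0.001]
ft_force: [0.6, 0.5, 0.9]
width: 0.087
grip_force: 0.0
```

```bash
python3 - <<'E'
import st
from seg import *
im=save("top","t6"); im2=save("side","s6")
a=cv2.resize(im[175:270,60:250],(800,400),interpolation=cv2.INTER_CUBIC)
cv2.imwrite("pics/c6.png",a[...,::-1])
b=cv2.resize(im[180:210,390:430],(400,300),interpolation=cv2.INTER_CUBIC);c=cv2.resize(im2[160:200,270:320],(375,300),interpolation=cv2.INTER_CUBIC)
cv2.imwrite("pics/c6w.png",np.hstack([b,c])[...,::-1])
for c in ("top","side"):
  for d in r.spot_point("weight_center",c)[:2]: print(c,d["conf"],w(c,d["at"]))
  for d in r.spot_point("short_panel_center",c)[:2]: print(c,"short",d["conf"],w(c,d["at"]))
P=lambda x,y,z:(proj("top",(x,y,z))-[390,180]+.5)*10
print(P(.483,-.372,0),P(.483,-.372,.044),P(.483,-.372,.028))
P=lambda x,y,z:(proj("side",(x,y,z))-[270,160]+.5)*7.5+[400,0]
print(P(.483,-.372,0),P(.483,-.372,.044),P(.483,-.372,.028))
E
```

```text
27.1167 [0.4566 0.0032 0.2079] ytool 0.07130236101161297 z [ 0.0001 -0.0016 -1.    ] F [0.614  0.4586 0.8794] 0.08695520139348963 0.0
top 0.53 [ 0.4855 -0.374   0.0204]
top short 0.93 [0.3568 0.2674 0.0645]
side 0.52 [ 0.4859 -0.3761  0.0221]
side short 0.8 [0.3524 0.2683 0.0616]
[174.7034 171.7556] [218.6679 139.1097] [202.3575 151.221 ]
[572.9767 197.4136] [572.6585 116.5653] [572.7749 146.1424]
```

View pics/c6.png

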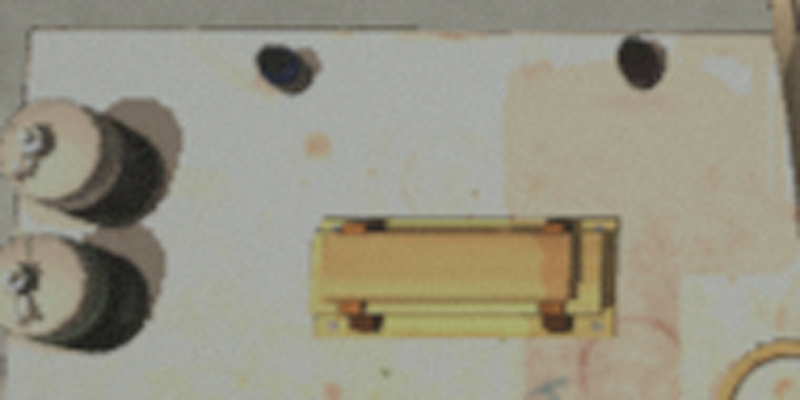

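View pics/c6w.png

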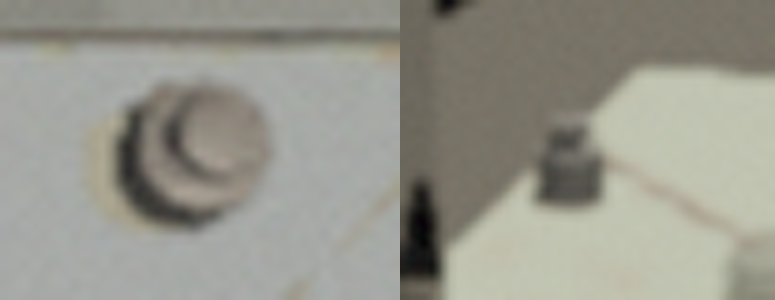

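Call:
arm_command --xyz '[[0.003,-0.03,0],[0.006,-0.065,0],[0.01,-0.1,0],[0.013,-0.135,0],[0.017,-0.17,0],[0.02,-0.205,0],[0.024,-0.24,0],[0.027,-0.275,0],[0.0285,-0.31,0],[0.0285,-0.345,0],[0.0285,-0.37,-0.02],[0.0285,-0.381,-0.05],[0.0285,-0.381,-0.08],[0.0285,-0.381,-0.11],[0.0285,-0.381,-0.12],[0.0285,-0.381,-0.12]]' --rot '[[0,0,0],[0,0,0],[0,0,0],[0,0,0],[0,0,0],[0,0,0],[0,0,0],[0,0,0],[0,0,0],[0,0,0],[0,0,0],[0,0,0],[0,0,0],[0,0,0],[0,0,0],[0,0,0]]'

```text
time: 28.75
ee_pos: [0.4851, -0.372, 0.0851]
eef_rot: [0.705, 0.71, 0.0, -0.002]
ft_force: [-0.6, 0.6, 0.5]
width: 0.0869
grip_force: 0.0
```

Call:
arm_command --xyz '[[0,0,-0.025],[0,0,-0.05],[0,0,-0.067],[0,0,-0.076],[0,0,-0.079],[0,0,-0.079],[0,0,-0.079],[0,0,-0.079]]' --rot '[[0,0,0],[0,0,0],[0,0,0],[0,0,0],[0,0,0],[0,0,0],[0,0,0],[0,0,0]]'

```text
time: 29.42
ee_pos: [0.4864, -0.3744, 0.01]
eef_rot: [0.705, 0.709, 0.0, 0.001]
ft_force: [0.3, -0.0, 0.4]
width: 0.0871
grip_force: 0.0
```

Call:
arm_command --xyz '[[0,0,0],[0,0,0],[0,0,0],[0,0,0],[0,0,0],[0,0,0],[0,0,0],[0,0,0],[0,0,0],[0,0,0]]' --rot '[[0,0,0],[0,0,0],[0,0,0],[0,0,0],[0,0,0],[0,0,0],[0,0,0],[0,0,0],[0,0,0],[0,0,0]]' --grip 0 --squeeze 30

```text
time: 30.25
ee_pos: [0.4854, -0.374, 0.0084]
eef_rot: [0.705, 0.709, 0.0, -0.0]
ft_force: [-0.3, -0.4, 0.0]
width: 0.0349
grip_force: 30.0
```

Call:
arm_command --xyz '[[0,0,0.01],[0,0,0.03],[0,0,0.06],[0,0,0.09],[0,0,0.12],[0,0,0.15],[0,0.01,0.17],[0,0.03,0.18],[0,0.06,0.18],[0,0.09,0.18],[0,0.12,0.18],[0,0.155,0.18],[0,0.19,0.18],[0,0.225,0.18],[-0.005,0.26,0.18],[-0.01,0.295,0.18],[-0.015,0.33,0.18],[-0.02,0.365,0.18],[-0.03,0.4,0.18],[-0.04,0.43,0.18]]' --rot '[[0,0,0],[0,0,0],[0,0,0],[0,0,0],[0,0,0],[0,0,0],[0,0,0],[0,0,0],[0,0,0],[0,0,0],[0,0,0],[0,0,0],[0,0,0],[0,0,0],[0,0,0],[0,0,0],[0,0,0],[0,0,0],[0,0,0],[0,0,0]]'

```text
time: 31.92
ee_pos: [0.4444, 0.0589, 0.1884]
eef_rot: [0.705, 0.71, -0.0, 0.0]
ft_force: [0.1, -0.1, -2.3]
width: 0.035
grip_force: 30.0
```

Call:
arm_command --xyz '[[-0.01,0.03,0],[-0.02,0.06,0],[-0.03,0.09,0],[-0.04,0.12,0],[-0.05,0.15,0],[-0.065,0.175,0],[-0.08,0.2,0],[-0.0885,0.211,-0.01],[-0.0885,0.211,-0.03],[-0.0885,0.211,-0.05],[-0.0885,0.211,-0.06],[-0.0885,0.211,-0.06],[-0.0885,0.211,-0.06]]' --rot '[[0,0,0],[0,0,0],[0,0,0],[0,0,0],[0,0,0],[0,0,0],[0,0,0],[0,0,0],[0,0,0],[0,0,0],[0,0,0],[0,0,0],[0,0,0]]'

```text
time: 33.0
ee_pos: [0.3563, 0.2673, 0.1286]
eef_rot: [0.705, 0.709, -0.0, -0.0]
ft_force: [0.0, -0.8, -3.2]
width: 0.035
grip_force: 30.0
```

```bash
python3 - <<'E'
import st
from h import *
im2=save("side","s7")
cv2.imwrite("pics/c7.png",cv2.resize(im2[190:290,200:340],(784,560),interpolation=cv2.INTER_CUBIC)[...,::-1])
for d in r.spot_point("weight_center","side")[:2]: print(d["conf"],w("side",d["at"]))
E
```

```text
33.0 [0.3563 0.2673 0.1286] ytool 0.36229097586665715 z [-0.0008 -0.0002 -1.    ] F [ 0.0351 -0.7702 -3.2277] 0.03501936050799572 29.98779089190066
0.62 [0.3547 0.2686 0.1405]
```

View pics/c7.png

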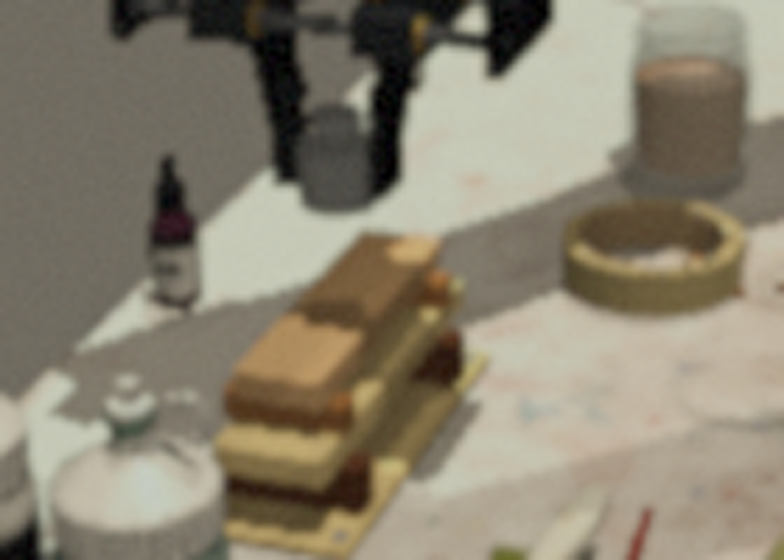

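Call:
arm_command --xyz '[[0,0,-0.015],[0,0,-0.03],[0,0,-0.038],[0,0,-0.043],[0,0,-0.046],[0,0,-0.0475],[0,0,-0.0477],[0,0,-0.0477],[0,0,-0.0477]]' --rot '[[0,0,0],[0,0,0],[0,0,0],[0,0,0],[0,0,0],[0,0,0],[0,0,0],[0,0,0],[0,0,0]]'

```text
time: 33.85
ee_pos: [0.3572, 0.2672, 0.0811]
eef_rot: [0.705, 0.709, 0.0, 0.0]
ft_force: [0.4, 0.3, -3.3]
width: 0.0346
grip_force: 30.0
```

Call:
arm_command --xyz '[[0,0,0],[0,0,0],[0,0,0],[0,0,0],[0,0,0],[0,0,0],[0,0,0.01],[0,0,0.03],[0,0,0.06],[0,0,0.09],[0,0,0.12],[0,0,0.14],[0.03,-0.02,0.14],[0.06,-0.05,0.14],[0.09,-0.08,0.14],[0.1,-0.11,0.14],[0.1,-0.15,0.14],[0.1,-0.19,0.14],[0.1,-0.22,0.14],[0.1,-0.25,0.14]]' --rot '[[0,0,0],[0,0,0],[0,0,0],[0,0,0],[0,0,0],[0,0,0],[0,0,0],[0,0,0],[0,0,0],[0,0,0],[0,0,0],[0,0,0],[0,0,0],[0,0,0],[0,0,0],[0,0,0],[0,0,0],[0,0,0],[0,0,0],[0,0,0]]' --grip 1

```text
time: 35.52
ee_pos: [0.4567, 0.0152, 0.2213]
eef_rot: [0.706, 0.709, -0.0, 0.0]
ft_force: [1.2, 1.2, 0.0]
width: 0.0868
grip_force: 0.0
```

```bash
python3 - <<'E'
import st
from h import *
im=save("top","t8");im2=save("side","s8")
a=cv2.resize(im2[190:290,200:340],(420,300),interpolation=cv2.INTER_CUBIC);b=cv2.resize(im[180:265,115:225],(380,300),interpolation=cv2.INTER_CUBIC)
cv2.imwrite("pics/c8.png",np.hstack([a,b])[...,::-1])
for c in("side","top"):
  for l in("weight_center","short_panel_center","long_panel_center","stick_a_center"):
    for d in r.spot_point(l,c)[:2]: print(c,l,d["conf"],w(c,d["at"]))
E
```

```text
35.5167 [0.4567 0.0152 0.2213] ytool 0.24486773202264425 z [ 0.0005 -0.0006 -1.    ] F [1.2191 1.1946 0.0385] 0.0867837351659942 0.0
side weight_center 0.61 [0.3571 0.2661 0.0938]
side weight_center 0.48 [0.3508 0.2691 0.0629]
side long_panel_center 0.87 [0.3557 0.2665 0.0331]
side stick_a_center 0.43 [0.359  0.2099 0.0501]
top weight_center 0.76 [0.3554 0.2689 0.0922]
top weight_center 0.6 [0.3537 0.2043 0.0491]
top long_panel_center 0.83 [0.3563 0.2644 0.04  ]
top stick_a_center 0.35 [0.3552 0.2044 0.0486]
```

View pics/c8.png

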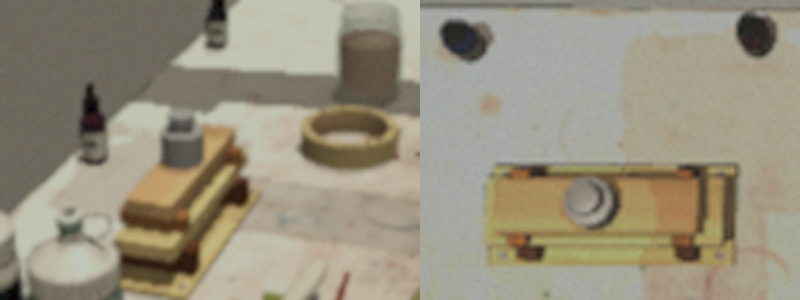

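The picture shows the finished stack. The weight stands upright in the middle of the short panel (top crop, about (590,200)), and the bottles in view stand as they did.

```bash
python3 -c "
from bench import r
print(r.close_job())"
```

```text
the job is handed in; nothing more can be done
None
```

The stack is built in the order asked, within about 2 mm of centre by the camera checks, and the job was handed in at about 36 s; the arm never went near the ink bottles.

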